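Flip the capsule filler's cover shut and lock it

TASK

Flip the standing cover of the capsule filling machine over by pushing it from behind with the fingertips until it lies fully shut on the bed, then push the latch's red tab round as far as it goes, so that the tongue locks the cover. Only push: do not pinch the cover or the tab between the fingers. Leave the latch open until the cover is down, leave the jar, the vial and the tamper where they stand, and finish clear of everything.

Things in the scene. Friction and masses are not known exactly. Their poses are not given: they have to be found in the camera images.
- machine: Capsule filling machine fixed to the bench: white foot 230 (x) x 220 (y) x 12 mm, teal block 200 x 200 mm up to z = 52 mm, side rims (|y| = 73 to 99, x = -62 to 70 mm) up to z = 72 mm, level with the shut cover's top. Origin: centre of the underside; x away from the robot at yaw 0, y left, z up. The cover hinges along y on the far side; the latch stands on the near ledge.
- cover (a joint): Cover angle in rad: 0 = shut, flat on the bed; 1.57 = upright; 1.65 to 2.05 at the start (leaning back, away from the robot); stop at 2.2. It turns about the hinge (machine y); shutting swings its free edge up, over and to machine -x. Stiff hinge (0.2 N m friction, up to 0.14 N m of weight; 2 to 4 N at the edge): it stays where left and must be pushed all the way down.
- cover_hinge (a point): Middle of the cover's hinge axis, 66 mm above the bench; its axes are the machine's (hinge axis = y).
- cover_edge (a point): Middle of the cover's free edge on its outer aluminium face, 120 mm from the hinge axis and 6 mm off the plane through it. The cover is 140 mm wide, 12 mm thick and reaches from 5 to 120 mm from the axis. Axes turn with it: x from free edge to hinge, y along the hinge, z out of the outer face (up when shut). The inner face is black with grey dots and faces the robot while open.
- latch (a joint): Latch angle in rad about a vertical axis, anticlockwise from above: 0 = open, tongue along machine -y, parallel to the near edge (0 to 0.25 at the start); 1.57 = locked, at its stop, tongue along machine +x over the shut cover. Needs 1 to 2 N at the tab; stays where it is left.
- latch_pivot (a point): Point on the latch's vertical turning axis, at machine x = -82, y = 45 mm, on top of the tongue, 80 mm above the bench. The tongue is a flat steel bar 16 mm wide, 5 mm thick, reaching 53 mm from the axis. Axes are the machine's.
- latch_tab (a point): Centre of the red face of the upright tab on the tongue, 38 mm from the turning axis, 13 mm above the tongue's top. The tab is 28 mm long (24 to 52 mm from the axis), 26 mm high (80 to 106 mm above the bench), 10 mm thick. The red face is the one to push (towards the robot while open), the other is black. Axes turn with the latch: x the way to push, y to the turning axis, z up.
- jar: White plastic jar, 68 mm diameter, 105 mm high, loose. Origin: centre of its underside. Leave alone.
- vial: Amber glass jar with white cap and label, 50 mm diameter, 85 mm high, loose. Origin: centre of its underside. Leave alone.
- tamper: Hand tamper: white plate 70 x 70 x 12 mm with an upright steel stem and a black ball knob (30 mm) on top, 77 mm high, loose. Origin: centre of its underside. Leave alone.

How it is judged:
On the way, in this order (a step that is already met when the one before it is completed fails the run):
1. the cover is pushed over and lies shut, the latch still open (value of joint cover below 0.05 rad and value of joint latch below 0.7 rad), for 0.2 s.
2. the latch is pushed round over the shut cover (value of joint cover below 0.05 rad and value of joint latch above 1.4 rad), for 0.2 s.
At the end, for the whole second after the job is handed in: The cover lies shut within 0.05 rad (6 mm at its free edge), the latch is turned beyond 1.4 rad (of 1.57) and at rest, and jar, vial and tamper stand upright within 20 mm of where they were (all of step 2 and velocity of joint latch below 0.05 rad/s and distance of each of jar, vial, tamper from where it was at the start of the episode below 0.02 m and angle between each of jar, vial, tamper's own z axis and vertical below 0.1 rad); the robot touches nothing.
It fails at once if the latch is turned (beyond 0.7 rad) while the cover is still open (more than 0.15 rad) (value of joint cover above 0.15 rad and value of joint latch above 0.7 rad).
It fails at once if the cover is pinched: the fingers press both its outer and its inner face with over 2 N (contact force between the fingers and cover_c1 above 2 N and contact force between the fingers and cover_c2 above 2 N).
It fails at once if the tab is pinched: the fingers press both its red and its black face with over 2 N (contact force between the fingers and latch_c2 above 2 N and contact force between the fingers and latch_c3 above 2 N).
It fails at once if the jar, the vial or the tamper is lifted, carried or pushed more than 20 mm or tipped more than 0.3 rad (distance of any of jar, vial, tamper from where it was at the start of the episode above 0.02 m or angle between any of jar, vial, tamper's own z axis and vertical above 0.3 rad).
It also fails if it takes over 48 s, if anything falls off the work surface, if the arm or the gripper's body presses on something with over 40 N, if the wrist force passes 120 N, or if a joint passes its speed limit or range.

ROBOT

A 6-joint arm with a two-finger parallel gripper is mounted at the origin on the work surface. World frame = base frame: x ahead of the robot, y to its left, z up, the work surface at z = 0. Lengths are in m, angles in rad, forces in N, time in s.
With the tool pointing down it reaches from about 0.375 to 0.9 m from the base axis. Payload 3.1 kg.
Tool frame: the origin (TCP) lies midway between the tips of the shut fingers; the grasp point (between the pads) lies 19 mm behind it (manip.pinch_z is the distance from the TCP to the grasp point, in m); z points along the fingers, y is the line along which they close (so a half turn about z gives the same grasp; the last joint's range is limited). The gripper opens to 85 mm and grips with 20 to 120 N. Pads are 22 mm wide; open, the fingers measure 114 mm over their backs; the gripper's body (76 mm by 85 mm) begins 54 mm behind the grasp point. The pads swing forward as they close: fully open they stand 13 mm farther back than shut.
Start: joints at [1.137, 0.527, 1.433, -0, 1.181, -0.178], TCP at [0.158, 0.605, 0.231] pointing down, gripper open.
Joint ranges: [-3.08, 3.08], [-0.75, 2.2], [0.22, 2.44], [-1.43, 4.57], [0, 2.65], [-2.85, 2.85]. Speed limits (rad/s): [2.79, 2.79, 3.14, 3.14, 3.14, 3.14].

INTERFACE

Orientations are given as a unit quaternion [x, y, z, w].
In Python, from station import manip, viewer, ticket gives the robot as it stands.
- The arm moves only by the shell command python3 -m creep 'ROWS' [FORCE]. ROWS is JSON, a list of rows, each an object with "slide": the shift along the tool's x, y, z in cm, a list of three; "angular": the turn, a rotation vector about the tool's x, y, z in rad, a list of three; "claw": the opening, from -1 (shut) to 1 (fully open). A call has 1 to 10 rows; each row shifts and turns the commanded pose from where the row before left it, along the tool's axes as they then stand; what a row does not reach is not made up. A row lasts 1/12 s, in which the tool goes at most 41.7 mm and 7.16 degrees, less where a joint would pass 70% of its speed; a pose out of reach is approached as far as the arm can. A call with a gripper value outside its range is refused whole. The fingers move at their own pace and stop on an object; FORCE is the grip in N (left out, the last holds). Time passes only in rows, so rows that do not move let the fingers close. It gives the time, the measured TCP pose, the force, the opening and the grip force at its end, in the units of the state.
- manip.sense(): the state, without advancing time (a new reading comes with each control period).
- viewer.snapshot(name): name is "side" or "top" or "wrist"; returns the picture (420x560x3 uint8, blue, green, red); there is no depth.
- viewer.calibration(name): a dict with "fov_y" (degrees; the focal length in pixels is half the picture's height over the tangent of half this angle, whatever the lens; pixels are square), "cx", "cy" (the principal point, pixels), "T" (4x4, takes a point from camera to world coordinates); the wrist camera has in their place "tool_from_camera" (4x4, takes a point from camera to tool coordinates, whose origin is the TCP and whose axes are the flange's). Camera axes: x right, y up, looking along -z (the intrinsics and any distortion apply to the point x, -y, -z); pixel columns grow to the right and rows downward; lengths in m; the calibration is good to about 2 mm. The wrist camera is an equidistant fisheye: a pixel r from the principal point sees the ray r / f radians off the axis. A picture is of the moment at which its call begins: read the wrist's pose just before it. calibration takes no time and is no camera call.
- ticket.sign_off(): hands the job in; it is judged then, once.
The state is a dict: "t": time; "q": joint angles; "qd": joint speeds; "tau": joint torques, N m; "tcp_pos": TCP position; "tool_rot": TCP orientation; "force": force on the tool from outside, world axes, zero at the start; "ft_torque": the same for the moment, N m; "finger_gap": opening from 0.0 (shut) to 1.0 (fully open); "gripper_force": force on a finger pad.
Only numpy, scipy, OpenCV 4.12 (cv2) and the standard library are available. Lean on these libraries where they do the work, as an engineer would, in place of code of your own. Each camera call takes 0.05 s, during which the arm holds its last target. There are 200 camera calls.

## Working session

There is one attempt and no reset: what is moved stays moved. The work goes in short steps, Python scripts to look and compute and a shell command to move; the robot and the scene stay as the last step left them, time stands still between calls to the robot, and variables do not carry over. Pictures are saved under pics/ and viewed, at most 10 in all, crops included, and the job is handed in when it is done.

```bash
mkdir -p pics; ls; python3 - <<'E'
from station import manip, viewer
import cv2,json,numpy as np
np.set_printoptions(precision=4,suppress=True)
s=manip.sense();print(s['tcp_pos'],s['tool_rot'],s['t'])
for n in ['side','top','wrist']:
    cv2.imwrite(f'pics/{n}0.png',viewer.snapshot(n)); c=viewer.calibration(n)
    print(n,{k:(np.array(v) if isinstance(v,(list,np.ndarray)) else v) for k,v in c.items()})
a=cv2.imread('pics/side0.png');b=cv2.imread('pics/top0.png')
E
```

```text
pics
[0.1578 0.604  0.2303] [ 0.1276  0.9918 -0.001  -0.0003] 0.0
side {'fov_y': 42.333845394300134, 'cx': 283.9257294525629, 'cy': 206.24848880309023, 'T': array([[ 0.9097,  0.3028, -0.2842,  0.223 ],
       [-0.4151,  0.645 , -0.6416, -0.5924],
       [-0.011 ,  0.7017,  0.7124,  0.818 ],
       [ 0.    ,  0.    ,  0.    ,  1.    ]])}
top {'fov_y': 52.3234704568982, 'cx': 272.48732172539184, 'cy': 206.31001084961738, 'T': array([[-0.0268,  0.9934, -0.1117,  0.4254],
       [-0.9996, -0.0264,  0.0047,  0.0665],
       [ 0.0018,  0.1118,  0.9937,  0.8813],
       [ 0.    ,  0.    ,  0.    ,  1.    ]])}
wrist {'fov_y': 65.70646984690485, 'cx': 280.9567082099066, 'cy': 210.36348612143368, 'tool_from_camera': array([[ 0.0001,  0.9655,  0.2604,  0.0652],
       [ 1.    , -0.0001,  0.0001, -0.0001],
       [ 0.0001,  0.2604, -0.9655, -0.1421],
       [ 0.    ,  0.    ,  0.    ,  1.    ]])}
```

View pics/top0.png

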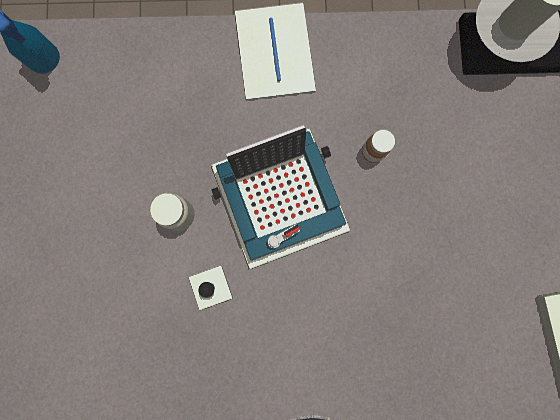

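View pics/side0.png

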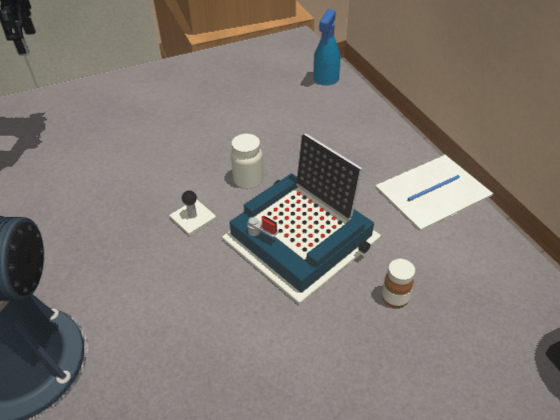

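The top view shows the machine at about (280,200), turned some 20° anticlockwise. Its cover stands at (268,152), the latch knob is at (275,241) and the red tab at (291,232). The jar (170,211), vial (379,147) and tamper (207,289) stand around it. The side view agrees, with the tab at (269,226).

```bash
cat > h.py <<'E'
import numpy as np,cv2
from station import manip,viewer
from scipy.spatial.transform import Rotation as R
np.set_printoptions(precision=4,suppress=True)
def ray(n,uv):
    c=viewer.calibration(n);f=210/np.tan(np.radians(c['fov_y'])/2);T=np.array(c['T'])
    d=T[:3,:3]@np.array([(uv[0]-c['cx'])/f,-(uv[1]-c['cy'])/f,-1]);return T[:3,3],d
def onz(n,uv,z):
    o,d=ray(n,uv);return o+d*(z-o[2])/d[2]
def proj(n,p):
    c=viewer.calibration(n);f=210/np.tan(np.radians(c['fov_y'])/2);T=np.array(c['T'])
    q=T[:3,:3].T@(np.array(p)-T[:3,3]);return np.array([c['cx']-f*q[0]/q[2],c['cy']+f*q[1]/q[2]])
def tri(a,b):
    (o,d),(p,e)=ray('side',a),ray('top',b)
    d=d/np.linalg.norm(d);e=e/np.linalg.norm(e)
    s,t=np.linalg.lstsq(np.c_[d,-e],p-o,rcond=None)[0]
    return (o+s*d+p+t*e)/2,np.linalg.norm(o+s*d-p-t*e)
E
python3 - <<'E'
from h import *
a=cv2.imread('pics/top0.png');b=cv2.imread('pics/side0.png')
cv2.imwrite('pics/tz.png',cv2.resize(a[120:270,205:355],None,fx=4,fy=4,interpolation=cv2.INTER_CUBIC))
cv2.imwrite('pics/sz.png',cv2.resize(b[130:300,220:385],None,fx=3.5,fy=3.5,interpolation=cv2.INTER_CUBIC))
for n,i in(('top',a),('side',b)):
    h=cv2.cvtColor(i,cv2.COLOR_BGR2HSV)
    m=(cv2.inRange(h,(0,140,90),(6,255,255))|cv2.inRange(h,(174,140,90),(180,255,255)))
    k,l,s,c=cv2.connectedComponentsWithStats(m)
    j=np.argsort(-s[1:,4])[:3]+1;print(n,'red',c[j],s[j])
    m=cv2.inRange(h,(88,100,30),(108,255,130));k,l,s,c=cv2.connectedComponentsWithStats(m)
    for j in np.argsort(-s[1:,4])[:3]+1:print('teal',c[j],s[j])
E
```

```text
top red [[292.2821 231.2308]
 [308.     209.5   ]
 [300.8667 168.5333]] [[286 227  13   9  39]
 [306 208   5   4  16]
 [299 167   5   4  15]]
teal [284.9892 206.794 ] [ 216  132  130  128 3418]
teal [30.9608 47.2201] [   0   16   60   58 1813]
teal [ 2.125 13.625] [ 0 12  5  4  8]
side red [[268.2929 225.0357]
 [310.3636 244.0909]
 [321.2    209.    ]] [[262 216  14  18 140]
 [309 243   4   3  11]
 [320 208   4   3  10]]
teal [282.3448 250.8778] [ 230  213  133   68 1334]
teal [325.8607  63.8153] [314  32  26  53 926]
teal [340.2041 235.4728] [308 210  65  52 882]
```

View pics/tz.png

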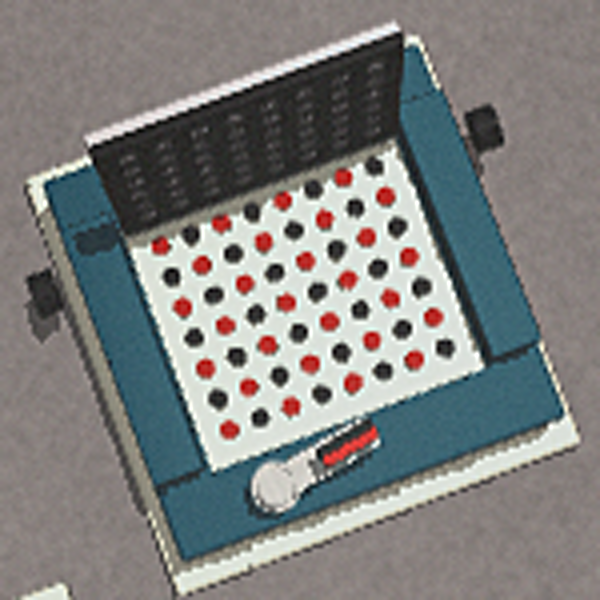

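View pics/sz.png

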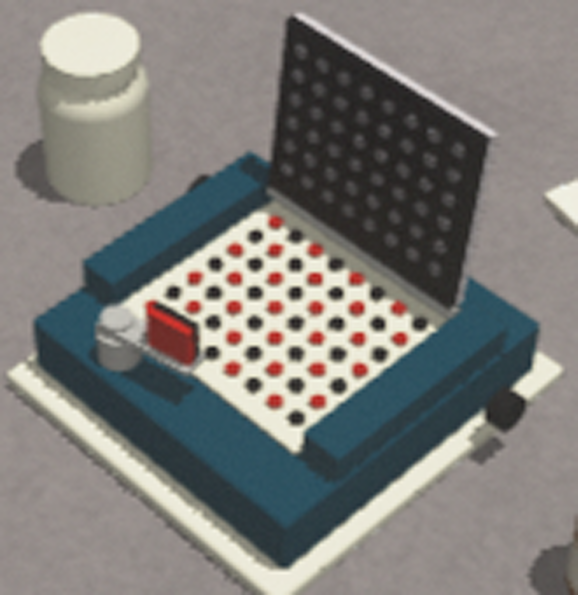

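The zooms (top x4 from (205,120), side x3.5 from (220,130)) show the block and foot corners. In the top view the near-left foot corner is at (178,595), the near-right at (580,440) and the far-left at (27,183). The cover's free edge runs from (90,140) to (402,32), the knob is at (277,487) and the tongue points up and to the right.

```bash
python3 - <<'E'
from h import *
t=lambda u,v:(205+u/4,120+v/4); s=lambda u,v:(220+u/3.5,130+v/3.5)
obs=[('top',t(178,595),(-.115,.11,.012)),('top',t(580,440),(-.115,-.11,.012)),('top',t(27,183),(.115,.11,.012)),
('top',t(185,558),(-.1,.1,.052)),('top',t(563,418),(-.1,-.1,.052)),('top',t(277,484),(-.082,.045,.085)),
('side',s(285,532),(-.1,-.1,.052)),('side',s(540,325),(.1,-.1,.052)),('side',s(37,325),(-.1,.1,.052)),('side',s(8,376),(-.115,.11,.012)),('side',s(562,370),(.115,-.11,.012))]
P=np.array([onz(n,uv,m[2])[:2] for n,uv,m in obs]);M=np.array([m[:2] for *_,m in obs])
mc,pc=M.mean(0),P.mean(0);H=(M-mc).T@(P-pc)
yaw=np.arctan2(H[0,1]-H[1,0],H[0,0]+H[1,1]);Rm=R.from_euler('z',yaw).as_matrix()
org=np.r_[pc-Rm[:2,:2]@mc,0]
print('yaw',np.degrees(yaw),'org',org);print((P-(M@Rm[:2,:2].T+org[:2]))*1000)
np.savez('m.npz',R=Rm,o=org)
inm=lambda p:(Rm.T@(p-org))*1000
print('edge pts')
for a,b in((s(292,15),t(90,140)),(s(495,134),t(402,32))):
    p,e=tri(a,b);print(inm(p),e*1000)
p,e=tri((268.3,225),(292,231));print('tab',inm(p),e*1000)
for n,uv,z in(('jar',(169,210),.105),('vial',(382,141),.085),('knob',(207,290),.065)):
    p=onz('top',uv,z);print(n,p,inm(p))
E
```

```text
yaw 19.215456731343174 org [0.5415 0.0444 0.    ]
[[ 1.1486  1.6285]
 [ 1.2822  3.4078]
 [-3.1265 -0.4248]
 [ 2.4941  0.3075]
 [-0.7627  4.1679]
 [ 0.6926  1.3144]
 [-0.8061 -0.9933]
 [-1.9203  0.2126]
 [ 2.556  -5.5678]
 [ 1.4325 -3.8054]
 [-2.9905 -0.2474]]
edge pts
[ 75.961   70.7482 184.0006] 3.335736003469823
[ 75.1349 -68.8954 186.0434] 2.90662768191685
tab [-75.9358   9.3572  93.9661] 0.9241810525349843
jar [0.5109 0.2518 0.105 ] [ 39.3213 205.9369 105.    ]
vial [ 0.6347 -0.1495  0.085 ] [  24.1563 -213.7379   85.    ]
knob [0.3622 0.1899 0.065 ] [-121.4682  196.4668   65.    ]
```

```bash
python3 -m creep '[{"slide":[0,0,0],"angular":[0,0,-0.118],"claw":-1},{"slide":[0,0,0],"angular":[0,0,-0.118],"claw":-1},{"slide":[0,0,0],"angular":[0,0,-0.118],"claw":-1},{"slide":[0,0,0],"angular":[0,0,-0.118],"claw":-1},{"slide":[0,0,0],"angular":[0,0,-0.118],"claw":-1},{"slide":[-1.5,-3.5,0],"angular":[0,0,0],"claw":-1},{"slide":[-1.5,-3.5,0],"angular":[0,0,0],"claw":-1},{"slide":[-1.5,-3.5,0],"angular":[0,0,0],"claw":-1}]'
cat >> h.py <<'E'
m=np.load('m.npz');Rm,org=m['R'],m['o']
def where():
    s=manip.sense();p=Rm.T@(np.array(s['tcp_pos'])-org)*1000
    T=Rm.T@R.from_quat(s['tool_rot']).as_matrix()
    print('t',s['t'],'tcp_machine_mm',p,'F_m',Rm.T@np.array(s['force']),'gap',s['finger_gap']);print(T)
E
python3 - <<'E'
from h import *
where()
t=lambda u,v:(205+u/4,120+v/4)
for uv in((132,238),(400,140)):
  for z in(.066,.072): print(Rm.T@(onz('top',t(*uv),z)-org)*1000)
E
```

```text
t: 0.82
tcp_pos: [0.2351, 0.5193, 0.2308]
tool_rot: [-0.167, 0.986, -0.0, -0.0]
force: [0.6, 0.5, -0.5]
finger_gap: 0.001
gripper_force: 0.0
t 0.8167 tcp_machine_mm [-133.0762  549.348   230.8439] F_m [ 0.7295  0.2963 -0.5074] gap 0.0012797525948359144
[[-1.     -0.0012 -0.0004]
 [-0.0012  1.     -0.0005]
 [ 0.0004 -0.0005 -1.    ]]
[55.2209 69.1716 66.    ]
[54.0611 69.0977 72.    ]
[ 54.4117 -69.4351  66.    ]
[ 53.2579 -68.4889  72.    ]
```

```bash
python3 -m creep '[{"slide":[-1.8,-3.7,0],"angular":[0,0,0],"claw":-1},{"slide":[-1.8,-3.7,0],"angular":[0,0,0],"claw":-1},{"slide":[-1.8,-3.7,0],"angular":[0,0,0],"claw":-1},{"slide":[-1.8,-3.7,0],"angular":[0,0,0],"claw":-1},{"slide":[-1.8,-3.7,0],"angular":[0,0,0],"claw":-1},{"slide":[-1.8,-3.7,0],"angular":[0,0,0],"claw":-1},{"slide":[-1.8,-3.7,0],"angular":[0,0,0],"claw":-1},{"slide":[-1.8,-3.7,0],"angular":[0,0,0],"claw":-1},{"slide":[-1.8,-3.7,0],"angular":[0,0,0],"claw":-1},{"slide":[-1.8,-3.7,0],"angular":[0,0,0],"claw":-1}]'
python3 - <<'E'
from h import *
where()
E
```

```text
t: 1.65
tcp_pos: [0.5274, 0.228, 0.2311]
tool_rot: [-0.166, 0.986, 0.0, -0.0]
force: [0.2, 0.1, 0.6]
finger_gap: 0.002
gripper_force: 0.0
t 1.65 tcp_machine_mm [ 47.0721 178.0274 231.1108] F_m [0.1938 0.0781 0.5786] gap 0.0024298754906307493
[[-1.      0.0014 -0.0006]
 [ 0.0014  1.      0.0002]
 [ 0.0006  0.0002 -1.    ]]
```

```bash
python3 -m creep '[{"slide":[-1.8,-3.5,0],"angular":[0,0,0],"claw":-1},{"slide":[-1.8,-3.5,0],"angular":[0,0,0],"claw":-1},{"slide":[-1.8,-3.5,0],"angular":[0,0,0],"claw":-1},{"slide":[-1.8,-3.5,0],"angular":[0,0,0],"claw":-1},{"slide":[-1.2,-3,0],"angular":[0,0,0],"claw":-1},{"slide":[0,0,2.5],"angular":[0,0,0],"claw":-1},{"slide":[0,0,2.5],"angular":[0,0,0],"claw":-1},{"slide":[0,0,2.5],"angular":[0,0,0],"claw":-1},{"slide":[0,0,0],"angular":[0,0,0],"claw":-1}]'
python3 - <<'E'
from h import *
where()
cv2.imwrite('pics/side1.png',viewer.snapshot('side')[60:330,150:450])
E
```

```text
t: 2.4
tcp_pos: [0.6574, 0.0962, 0.1503]
tool_rot: [-0.166, 0.986, 0.001, -0.006]
force: [-0.8, 0.1, -1.2]
finger_gap: -0.001
gripper_force: 0.0
t 2.4 tcp_machine_mm [126.5072  10.7915 150.2811] F_m [-0.6914  0.3477 -1.1958] gap -0.0006702741742259332
[[-0.9999  0.0021 -0.0114]
 [ 0.0021  1.      0.0043]
 [ 0.0114  0.0042 -0.9999]]
```

View pics/side1.png

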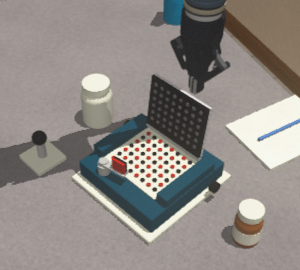

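The side crop shows the closed fingers behind the upright cover, near (195,85), with the cover still standing. Next I push along the arc.

```bash
python3 -m creep '[{"slide":[1.3,0,0],"angular":[0,0,0],"claw":-1},{"slide":[1.2,0,0],"angular":[0,0,0],"claw":-1},{"slide":[0.8,0,0],"angular":[0,0,0],"claw":-1},{"slide":[0.8,0,0],"angular":[0,0,0],"claw":-1},{"slide":[0.8,0,0],"angular":[0,0,0],"claw":-1},{"slide":[0.7,0,0],"angular":[0,0,0],"claw":-1},{"slide":[0.7,0,0.1],"angular":[0,0,0],"claw":-1},{"slide":[0.8,0,0.1],"angular":[0,0,0],"claw":-1},{"slide":[0,0,0],"angular":[0,0,0],"claw":-1}]'
python3 - <<'E'
from h import *
where()
E
```

```text
t: 3.2
tcp_pos: [0.5927, 0.0729, 0.1542]
tool_rot: [-0.166, 0.986, -0.0, -0.001]
force: [0.1, 0.0, 0.8]
finger_gap: 0.003
gripper_force: 0.1
t 3.2 tcp_machine_mm [ 57.6782  10.1116 154.2196] F_m [ 0.1367 -0.0206  0.821 ] gap 0.0025267484742848866
[[-1.      0.0012 -0.0022]
 [ 0.0012  1.      0.0003]
 [ 0.0022  0.0003 -1.    ]]
```

```bash
python3 -m creep '[{"slide":[1.3,0,0.4],"angular":[0,0,0],"claw":-1},{"slide":[1.2,0,0.5],"angular":[0,0,0],"claw":-1},{"slide":[1,0,0.6],"angular":[0,0,0],"claw":-1},{"slide":[0.9,0,0.7],"angular":[0,0,0],"claw":-1},{"slide":[0.8,0,0.8],"angular":[0,0,0],"claw":-1},{"slide":[0.7,0,0.9],"angular":[0,0,0],"claw":-1},{"slide":[0.5,0,1.0],"angular":[0,0,0],"claw":-1},{"slide":[0.5,0,1.1],"angular":[0,0,0],"claw":-1},{"slide":[0,0,0],"angular":[0,0,0],"claw":-1}]'
python3 - <<'E'
from h import *
where()
cv2.imwrite('pics/side2.png',viewer.snapshot('side')[60:330,150:450])
E
```

```text
t: 3.95
tcp_pos: [0.5258, 0.0507, 0.0922]
tool_rot: [-0.166, 0.986, 0.001, -0.004]
force: [-0.6, 0.2, -0.1]
finger_gap: -0.002
gripper_force: 0.0
t 3.95 tcp_machine_mm [-12.7842  11.149   92.1872] F_m [-0.535   0.355  -0.1015] gap -0.0017015384453191512
[[-1.      0.0016 -0.0072]
 [ 0.0015  1.      0.0031]
 [ 0.0072  0.0031 -1.    ]]
```

View pics/side2.png

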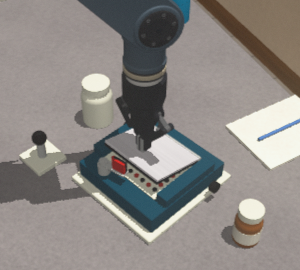

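The cover is nearly shut in this view, at about 15°, with the fingertips on its outer face. The latch is still open.

```bash
python3 -m creep '[{"slide":[0.3,0,0.8],"angular":[0,0,0],"claw":-1},{"slide":[0.3,0,0.7],"angular":[0,0,0],"claw":-1},{"slide":[0.3,0,0.4],"angular":[0,0,0],"claw":-1},{"slide":[0,0,0.2],"angular":[0,0,0],"claw":-1},{"slide":[0,0,0.1],"angular":[0,0,0],"claw":-1},{"slide":[0,0,0],"angular":[0,0,0],"claw":-1}]'
python3 - <<'E'
from h import *
where()
E
```

```text
t: 4.5
tcp_pos: [0.5202, 0.0478, 0.0722]
tool_rot: [-0.166, 0.986, 0.0, -0.001]
force: [0.5, 0.3, 0.2]
finger_gap: -0.002
gripper_force: 0.0
t 4.5 tcp_machine_mm [-18.9733  10.2603  72.2   ] F_m [0.5317 0.1491 0.1917] gap -0.001579534863263852
[[-1.      0.0011 -0.0012]
 [ 0.0011  1.      0.0005]
 [ 0.0012  0.0005 -1.    ]]
```

```bash
python3 -m creep '[{"slide":[0,0,0.1],"angular":[0,0,0],"claw":-1},{"slide":[0,0,0.1],"angular":[0,0,0],"claw":-1},{"slide":[0,0,0.1],"angular":[0,0,0],"claw":-1},{"slide":[0,0,0],"angular":[0,0,0],"claw":-1},{"slide":[0,0,0],"angular":[0,0,0],"claw":-1}]'
python3 - <<'E'
from h import *
where()
E
```

```text
t: 4.92
tcp_pos: [0.5206, 0.0478, 0.0719]
tool_rot: [-0.167, 0.986, -0.0, 0.0]
force: [-4.3, -0.4, 20.2]
finger_gap: -0.001
gripper_force: 10.4
t 4.9167 tcp_machine_mm [-18.6397  10.182   71.8677] F_m [-4.2036  1.0847 20.2039] gap -0.0014217908294142409
[[-1.      0.0006  0.0003]
 [ 0.0006  1.     -0.0005]
 [-0.0003 -0.0005 -1.    ]]
```

```bash
python3 -m creep '[{"slide":[0,0,-1.5],"angular":[0,0,0],"claw":-1},{"slide":[0,0,-2.5],"angular":[0,0,0],"claw":-1},{"slide":[0,0,-2.5],"angular":[0,0,0],"claw":-1},{"slide":[2.4,-0.6,0],"angular":[0,0,0],"claw":-1},{"slide":[2.4,-0.6,0],"angular":[0,0,0],"claw":-1},{"slide":[2.4,-0.6,0],"angular":[0,0,0],"claw":-1},{"slide":[2.4,-0.5,0],"angular":[0,0,0],"claw":-1},{"slide":[0,0,0],"angular":[0,0,0],"claw":-1},{"slide":[0,0,0],"angular":[0,0,0],"claw":-1}]'
python3 - <<'E'
from h import *
where()
a=viewer.snapshot('side')[120:300,200:400];b=viewer.snapshot('top')[120:300,180:380]
cv2.imwrite('pics/c3.png',cv2.resize(np.hstack([a,b]),None,fx=2,fy=2))
E
```

```text
t: 5.67
tcp_pos: [0.437, -0.0057, 0.1345]
tool_rot: [-0.165, 0.986, 0.0, -0.0]
force: [0.4, -0.4, 1.0]
finger_gap: 0.003
gripper_force: 0.0
t 5.6667 tcp_machine_mm [-115.1894  -12.8928  134.4883] F_m [ 0.2769 -0.5234  0.9624] gap 0.0028530651070566037
[[-1.      0.0029 -0.0001]
 [ 0.0029  1.      0.0002]
 [ 0.0001  0.0002 -1.    ]]
```

View pics/c3.png

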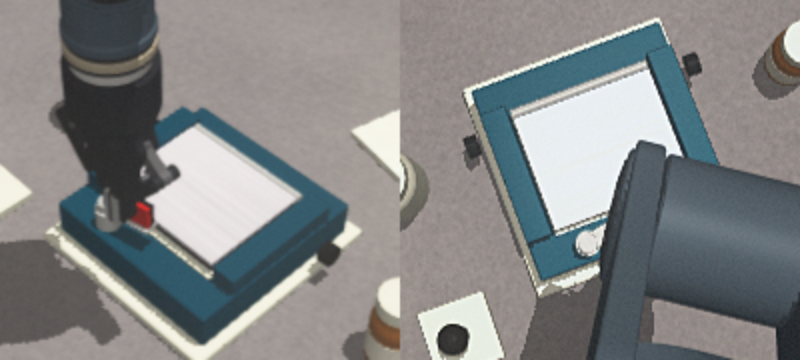

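The cover lies flush with the rims in both views. The latch is still open, with the red tab at (143,215) in the left panel, and the fingers are on the robot side of it.

```bash
python3 -m creep '[{"slide":[0,0,2.3],"angular":[0,0,0],"claw":-1},{"slide":[0,0,2.3],"angular":[0,0,0],"claw":-1},{"slide":[0,0,0],"angular":[0,0,0],"claw":-1},{"slide":[-1.3,0,0],"angular":[0,0,0],"claw":-1},{"slide":[-1,0,0],"angular":[0,0,0],"claw":-1},{"slide":[-0.7,0.1,0],"angular":[0,0,0],"claw":-1},{"slide":[-0.7,0.2,0],"angular":[0,0,0],"claw":-1},{"slide":[0,0,0],"angular":[0,0,0],"claw":-1}]'
python3 - <<'E'
from h import *
where()
E
```

```text
t: 6.43
tcp_pos: [0.4737, 0.0101, 0.089]
tool_rot: [-0.167, 0.986, -0.001, 0.001]
force: [0.1, -0.5, -0.2]
finger_gap: -0.0
gripper_force: 0.0
t 6.4333 tcp_machine_mm [-75.3219 -10.0719  88.9617] F_m [-0.0786 -0.4791 -0.2313] gap -0.00031376854142139526
[[-1.     -0.      0.0027]
 [-0.      1.     -0.0015]
 [-0.0027 -0.0015 -1.    ]]
```

```bash
python3 -m creep '[{"slide":[-0.6,0.3,0],"angular":[0,0,0],"claw":-1},{"slide":[-0.5,0.4,0],"angular":[0,0,0],"claw":-1},{"slide":[-0.5,0.5,0],"angular":[0,0,0],"claw":-1},{"slide":[-0.4,0.5,0],"angular":[0,0,0],"claw":-1},{"slide":[-0.3,0.6,0],"angular":[0,0,0],"claw":-1},{"slide":[-0.2,0.6,0],"angular":[0,0,0],"claw":-1},{"slide":[-0.1,0.5,0],"angular":[0,0,0],"claw":-1},{"slide":[0,0,0],"angular":[0,0,0],"claw":-1}]'
python3 - <<'E'
from h import *
where()
a=viewer.snapshot('side')[120:300,200:400];b=viewer.snapshot('top')[120:300,180:380]
cv2.imwrite('pics/c4.png',cv2.resize(np.hstack([a,b]),None,fx=2,fy=2))
E
```

```text
t: 7.1
tcp_pos: [0.4844, 0.0515, 0.0883]
tool_rot: [-0.167, 0.986, 0.0, -0.0]
force: [0.1, 0.2, -0.9]
finger_gap: -0.001
gripper_force: 0.1
t 7.1 tcp_machine_mm [-51.5776  25.5634  88.2901] F_m [ 0.1574  0.1058 -0.9191] gap -0.0008308624078078841
[[-1.      0.0002 -0.0007]
 [ 0.0002  1.      0.0009]
 [ 0.0007  0.0009 -1.    ]]
```

View pics/c4.png

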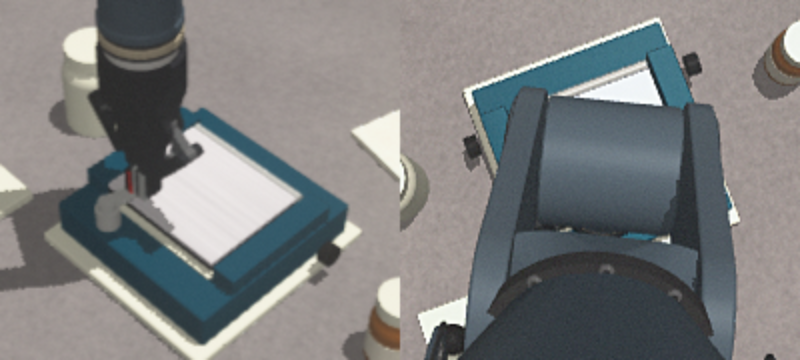

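The tab has swung round; it shows at (130,185) in the left panel, ahead of the fingers. There is no stop force yet, so I keep pushing to the stop.

```bash
python3 -m creep '[{"slide":[0,0.2,0],"angular":[0,0,0],"claw":-1},{"slide":[0,0.2,0],"angular":[0,0,0],"claw":-1},{"slide":[0,0.1,0],"angular":[0,0,0],"claw":-1},{"slide":[0,0,0],"angular":[0,0,0],"claw":-1},{"slide":[0,0,0],"angular":[0,0,0],"claw":-1}]'
python3 - <<'E'
from h import *
where()
E
```

```text
t: 7.62
tcp_pos: [0.4831, 0.055, 0.0883]
tool_rot: [-0.166, 0.986, 0.0, -0.0]
force: [-0.1, 1.0, -0.1]
finger_gap: 0.0
gripper_force: 0.1
t 7.6167 tcp_machine_mm [-51.6933  29.3151  88.264 ] F_m [ 0.2526  0.9315 -0.0636] gap 9.708400577865327e-05
[[-1.      0.0014 -0.0006]
 [ 0.0014  1.      0.0005]
 [ 0.0006  0.0005 -1.    ]]
```

```bash
python3 -m creep '[{"slide":[0,0.2,0],"angular":[0,0,0],"claw":-1},{"slide":[0,0.1,0],"angular":[0,0,0],"claw":-1},{"slide":[0,0.1,0],"angular":[0,0,0],"claw":-1},{"slide":[0,0,0],"angular":[0,0,0],"claw":-1},{"slide":[0,0,0],"angular":[0,0,0],"claw":-1}]'
python3 - <<'E'
from h import *
where()
E
```

```text
t: 8.03
tcp_pos: [0.483, 0.056, 0.0884]
tool_rot: [-0.168, 0.986, -0.002, 0.0]
force: [-0.5, -13.5, -1.5]
finger_gap: -0.001
gripper_force: 6.1
t 8.0333 tcp_machine_mm [-51.4261  30.2164  88.3511] F_m [ -4.9742 -12.6005  -1.472 ] gap -0.0007512637281269595
[[-1.     -0.0016 -0.0001]
 [-0.0016  1.     -0.0047]
 [ 0.0002 -0.0047 -1.    ]]
```

The latch is against its stop: the force rose to about 13 N with no further motion. I back off in -y, rise and move clear.

```bash
python3 -m creep '[{"slide":[0,-0.8,0],"angular":[0,0,0],"claw":-1},{"slide":[0,-1.2,0],"angular":[0,0,0],"claw":-1},{"slide":[0,0,-3],"angular":[0,0,0],"claw":-1},{"slide":[0,0,-4],"angular":[0,0,0],"claw":-1},{"slide":[0,0,-4],"angular":[0,0,0],"claw":-1},{"slide":[0,-4,-1],"angular":[0,0,0],"claw":-1},{"slide":[0,-4,0],"angular":[0,0,0],"claw":-1},{"slide":[0,-4,0],"angular":[0,0,0],"claw":-1},{"slide":[0,-4,0],"angular":[0,0,0],"claw":-1},{"slide":[0,-4,0],"angular":[0,0,0],"claw":-1}]'
python3 -m creep '[{"slide":[0,-4,0],"angular":[0,0,0],"claw":-1},{"slide":[0,-4,0],"angular":[0,0,0],"claw":-1},{"slide":[0,0,0],"angular":[0,0,0],"claw":-1},{"slide":[0,0,0],"angular":[0,0,0],"claw":-1},{"slide":[0,0,0],"angular":[0,0,0],"claw":-1}]'
python3 - <<'E'
from h import *
where()
a=viewer.snapshot('side')[120:320,200:420];b=viewer.snapshot('top')[120:320,145:400]
cv2.imwrite('pics/c5.png',cv2.resize(np.hstack([a,b]),None,fx=1.65,fy=1.65))
E
```

```text
t: 8.87
tcp_pos: [0.5545, -0.151, 0.2087]
tool_rot: [-0.166, 0.986, 0.0, 0.0]
force: [0.7, 0.5, -0.3]
finger_gap: 0.002
gripper_force: 0.0
t: 9.28
tcp_pos: [0.5796, -0.2244, 0.2077]
tool_rot: [-0.166, 0.986, 0.001, -0.001]
force: [-0.0, 0.4, 0.2]
finger_gap: -0.002
gripper_force: 0.0
t 9.2833 tcp_machine_mm [ -52.5206 -266.3319  207.6803] F_m [0.1295 0.419  0.2192] gap -0.0017466803365321873
[[-1.      0.0022 -0.0009]
 [ 0.0022  1.      0.0024]
 [ 0.0009  0.0024 -1.    ]]
```

View pics/c5.png

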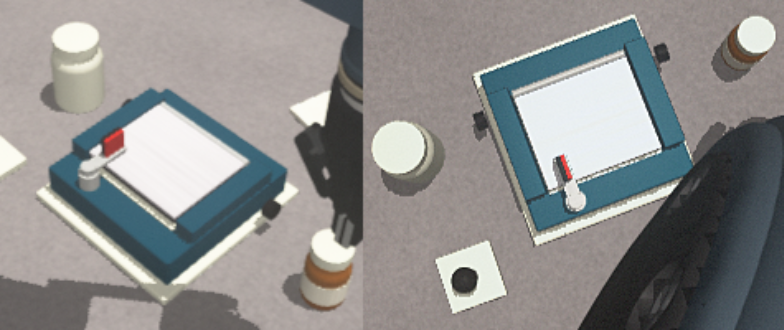

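The final view shows the cover shut and the tongue over it along machine +x (tab at (565,168) in the right panel). Jar, vial and tamper stand where they were, and the arm is clear of everything.

```bash
python3 -c "
from station import ticket
print(ticket.sign_off())"
```

```text
the job is handed in; nothing more can be done
None
```

The cover is shut and the latch is pushed round to its stop over it; the jar, vial and tamper look unmoved, the arm is clear, and the job was handed in at about 9.3 s (no verdict was returned).

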